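# Tip a fired test slab up on its stand and set it on the leaning rest

## Robot

A 6-joint arm with a two-finger parallel gripper is mounted at the origin on a cart in front of the work surface, level with it; the furniture and walls round the work are solid. World frame = base frame: x ahead of the robot, y to its left, z up, the work surface at z = 0. Lengths are in mm, angles in rad, forces in N, time in s.
With the tool pointing down it reaches from about 150 to 775 mm from the base axis. Payload 6.1 kg.
Tool frame: the origin (TCP) lies between the finger pads; the fingertips stand 14 mm ahead of it and the grasp point (between the pads) lies 5 mm behind it (nose_length is the distance from the TCP to the fingertips, in mm); z points along the fingers, y is the direction in which the jaws open and shut (so a half turn about z gives the same grasp; the last joint's range is limited). The gripper opens to 85 mm and grips with 20 to 120 N. Pads are 22 mm wide; open, the fingers measure 114 mm over their backs; the gripper's body (76 mm by 85 mm) begins 54 mm behind the grasp point. The pads swing forward as they close: fully open they stand 13 mm farther back than shut.
Start: joints at [1.328, 0.126, -0.04, 1.405, 0, 1.571], TCP at [126.216, 509.586, 245.295] pointing down, gripper open.
Joint ranges: [-2.72, 2.72], [-0.95, 1.95], [-1.27, 1.35], [-1.78, 2.02], [-1.46, 1.47], [-3.14, 3.14]. Speed limits (rad/s): [2.39, 2.39, 3.01, 3.14, 3.14, 3.14].

## Interface

Orientations are given as a 3x3 rotation matrix whose columns are the frame's x, y, z axes.
In Python, from station import state, camera, camera_params, close_job, recognise, nose_length gives the robot as it stands. The module is installed in compiled form; this text tells all that it offers.
- The arm moves only by the tool apply_moves, never from a script. Its arguments are lists of equal length, an entry for each row: "jaw": the opening, from -1 (shut) to 1 (fully open); "linear": the shift along the tool's x, y, z in m, a list of three; "rotation": the turn, a rotation vector about the tool's x, y, z in rad, a list of three. A call has 1 to 5 rows; each row shifts and turns the commanded pose from where the row before left it, along the tool's axes as they then stand; what a row does not reach is not made up. A row lasts 1/10 s, in which the tool goes at most 50 mm and 8.59 degrees, less where a joint would pass 70% of its speed; a pose out of reach is approached as far as the arm can. A call is refused whole if a number of a shift passes 0.05 or a number of a turn 0.15, either way. A call with a gripper value outside its range is refused whole. The fingers move at their own pace and stop on an object; "force" is the grip in N (left out, the last holds). Time passes only in rows, so rows that do not move let the fingers close. It gives the time, the measured TCP pose, the force and the opening at its end, in the units of the state.
- state(): the state, without advancing time (a new reading comes with each control period).
- camera(name): name is "side" or "top" or "wrist"; returns the picture (400x640x3 uint8, red, green, blue); there is no depth.
- camera_params(name): a dict with "mtx" (3x3 intrinsics, pixels), "rvec" (rotation vector, rad) and "tvec" (3), from world to camera coordinates, as OpenCV has them. Camera axes: x right, y down, z forward; pixel columns grow to the right and rows downward; lengths in mm; the calibration is good to about 2 mm. A picture is of the moment at which its call begins: read the wrist's pose just before it. camera_params takes no time and is no camera call; for the wrist camera it gives the pose at the moment of the call.
- close_job(): hands the job in, once; it reports no verdict.
Trained networks look in the newest picture that a camera, given by its name, has taken for a name from the list of things; names that differ only in an ending like _2 or _b are one class to them, and where a whole thing is asked for, a point or a joint stands for the part that bears it (a point fixed in the world has none). Each returns a list of dicts, best first, with "p" (0 to 1); they miss things now and then, are a little off and sometimes report something else, mostly with a low value. They report only what shows in the picture. A call takes as long as a camera call.
- recognise(camera, target): "rect" ([left, top, right, bottom] in pixels, round what is visible of it).
The state is a dict: "time_s": time; "qpos": joint angles; "qd": joint speeds; "joint_torque": joint torques, N m; "ee_pos": TCP position; "ee_rot": TCP orientation; "wrist_force": force on the tool from outside, world axes, zero at the start; "ft_torque": the same for the moment, N m; "finger_gap": finger opening in mm.
Only numpy, scipy, OpenCV 4.12 (cv2) and the standard library are available. Lean on these libraries where they do the work, as an engineer would, in place of code of your own. Each camera call takes 0.05 s, during which the arm holds its last target.

## Task

The thin clay slab lies flat on the tip-up stand, where it cannot be gripped. Press down the end of the slab that lies over the open well, so that it tips up with the rocker and stays tipped, then take the raised end, lift the slab off the stand and stand it upright on the ledge of the leaning rest, near the middle of the ledge and leaning back against the panel. Do not drop the slab, and leave the small lidded cup and the standing test tile where they are.

Things in the scene. Friction and masses are not known exactly. Their poses are not given: they have to be found in the camera images.
- slab_center (a point): Centre of the loose plain terracotta slab, 140 x 95 x 8 mm, 0.15 kg; x along its length, y width, z thickness (up at the start; underside 62 mm above the bench). Its +x end lies over the stand's open well against a low lip: the end to press. Its -x end lies 2 mm above the solid deck: the end that rises and is then pinched across the 8 mm thickness.
- stand: Wooden tip-up stand, 190 x 124 mm, fixed. Origin on the bench under the rocker's pivot, z up. The pivot runs along y, 60 mm up, between two cheeks (x -15 to 15 mm, 104 mm apart, 70 mm high). Deck 60 mm high at x -98 to -38 mm; open well down to an 8 mm base board at x 15 to 90 mm. The slab's ends start at x -90 and +50 mm.
- rocker (a joint): Tilt of the metal rocker under the slab: 0 level, grows as its +x end goes down and the -x end rises, to a stop at 1.13 rad (65 degrees). The stiff hinge takes about 5 to 8 N pressed 15 mm inside the slab's +x end, moving down 25 to 40 mm, and stays where it is left; the slab stays on it against the lip, sloping up towards the stand's -x.
- rocker_bed (a point): Point on the rocker's bed above its pivot; axes turn with it (x towards the lip, z out of the bed, on which the slab's underside lies). The bed is 80 mm wide and reaches from x -34 to 51 mm, then a lip 8 mm high, 4 mm thick; so the last 55 mm of the slab at its -x end is free above and, once tipped, below.
- rest: Wooden leaning rest, 150 mm wide (y), fixed. Origin on the bench under the foot of its panel's front face; z up, its front is -x. The panel (98 mm long, 10 mm thick) rises from the ledge and leans back 15 degrees towards +x; its top is 107 mm above the bench, so the slab will stand out above it.
- rest_ledge (a point): Middle of the ledge at the foot of the panel's front face, 14 mm above the bench, axes as the rest. The ledge is free for 21 mm in front of the panel (x -21 to 0 mm), then comes a front lip 8 mm higher than the ledge and 7 mm thick. The slab is to stand here on its short (95 mm) edge.
- cup_center (a point): Centre of the small lidded cup, 79 mm across, 46 mm high, standing near the middle of the bench front; leave it.
- tile_center (a point): Centre of the L-shaped test tile, 44 x 46 x 62 mm, standing between and behind the two fixtures; leave it.
- slab: The same slab; origin at the centre of its underside as it lies at the start, axes as slab_center.

How it is judged (in metres and radians):
On the way, in this order (a step that is already met when the one before it is completed fails the run):
1. the slab is tipped up, lying on the tipped rocker (value of joint rocker above 0.75 rad and angle between the x axis of slab_center and the x axis of rocker_bed, either way round below 0.15 rad and z of slab_center in the frame of rocker_bed below 0.012 m), for 0.2 s.
2. the fingers hold the slab clear of the stand (contact force between the fingers and slab above 0.5 N and contact force between slab and stand below 0.01 N and height (world z) of slab_center above 0.07 m), for 0.2 s.
At the end, for the whole second after the job is handed in: The slab stands at rest on its short edge on the ledge, its middle within 25 mm of the ledge's middle, square to the panel within 0.15 rad and leaning back against it (10 to 27 degrees from upright), released (x of slab_center in the frame of rest_ledge between -0.004 and 0.024 m and y of slab_center in the frame of rest_ledge between -0.025 and 0.025 m and z of slab_center in the frame of rest_ledge between 0.06 and 0.075 m and angle between the x axis of slab_center and the z axis of rest, either way round between 0.17 and 0.47 rad and angle between the y axis of slab_center and the y axis of rest, either way round below 0.15 rad and contact force between slab and rest above 0.3 N and linear speed of slab below 0.02 m/s); the robot touches nothing.
It fails at once if the slab is dropped (moves faster than 0.6 m/s with no finger on it) (contact force between the fingers and slab below 0.01 N and linear speed of slab above 0.6 m/s).
It fails at once if the cup is moved more than 30 mm (distance of cup_center from where it was at the start of the episode above 0.03 m).
It fails at once if the tile is moved more than 30 mm (distance of tile_center from where it was at the start of the episode above 0.03 m).
It also fails if it takes over 51 s, if anything falls off the work surface, if the arm or the gripper's body presses on something with over 40 N, if the wrist force passes 120 N, or if a joint passes its speed limit or range.

## Working session

There is one attempt and no reset: what is moved stays moved. The work goes in short steps, Python scripts to look and compute and a tool call to move; the robot and the scene stay as the last step left them, time stands still between calls to the robot, and variables do not carry over. Pictures are saved under pics/ and viewed, and the job is handed in when it is done.

Besides the shell and the picture viewer there is one more tool, called after ">>>" as name(argument=value, ...), one argument or row to a line, values as JSON. apply_moves: Moves the arm, as the interface text tells. Its arguments: {"type":"object","properties":{"jaw":{"type":"array","items":{"type":"number"}},"linear":{"type":"array","items":{"type":"array","items":{"type":"number"}}},"rotation":{"type":"array","items":{"type":"array","items":{"type":"number"}}},"force":{"type":"number"}},"required":["jaw","linear","rotation"]}

```bash
mkdir -p pics
cat > h.py <<'E'
import numpy as np, cv2
from station import *
def cam(n):
    p=camera_params(n); R,_=cv2.Rodrigues(np.array(p["rvec"],float)); return np.array(p["mtx"],float),R,np.array(p["tvec"],float).ravel()
def snap(n,f):
    im=camera(n); cv2.imwrite("pics/"+f,cv2.cvtColor(im,cv2.COLOR_RGB2BGR)); return im
def px2w(n,u,v,z):
    K,R,t=cam(n); d=R.T@np.linalg.inv(K)@np.array([u,v,1.]); o=-R.T@t
    return o+d*(z-o[2])/d[2]
def proj(n,P):
    K,R,t=cam(n); q=(R@np.atleast_2d(P).T).T+t; q=q@K.T; return q[:,:2]/q[:,2:]
E
python3 - <<'E'
from h import *
s=state(); print({k:np.round(v,3).tolist() for k,v in s.items()})
for n in("top","side"):
    snap(n,n+"0.png"); K,R,t=cam(n); print(n,-R.T@t, R[2])
for o in("slab_center","stand","rest","cup_center","tile_center","rocker"):
    print(o,[(r["p"],np.round(r["rect"],1).tolist()) for r in recognise("top",o)][:2])
E
```

```text
{'time_s': 0.0, 'qpos': [1.328, 0.126, -0.041, 1.405, -0.0, 1.571], 'qd': [-0.001, -0.001, 0.0, -0.002, -0.002, 0.001], 'joint_torque': [-0.0, -43.591, 35.292, 0.017, 0.0, 0.0], 'ee_pos': [126.138, 509.215, 244.525], 'ee_rot': [[-0.971, 0.24, -0.0], [0.24, 0.971, -0.002], [-0.0, -0.002, -1.0]], 'wrist_force': [0.696, 0.207, 0.94], 'ft_torque': [0.002, 0.009, -0.021], 'finger_gap': 85.245}
top [ 375.91052322   12.68527322 1032.07573798] [ 0.14783561 -0.0067616  -0.98898883]
side [ 323.57603956 -639.73308606  661.17954636] [ 0.22934398  0.72801998 -0.64605591]
slab_center [(0.62, [200.4, 155.8, 253.1, 222.9])]
stand []
rest [(0.95, [363.3, 126.6, 445.3, 191.6])]
cup_center [(0.88, [309.6, 241.6, 346.5, 281.8])]
tile_center [(0.92, [306.0, 132.8, 327.1, 155.1])]
rocker []
```

View pics/top0.png

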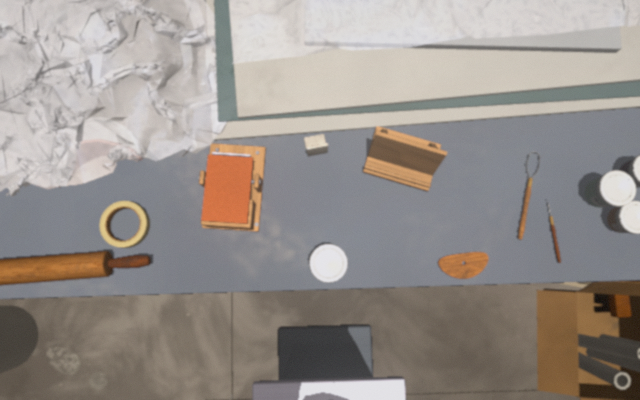

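View pics/side0.png

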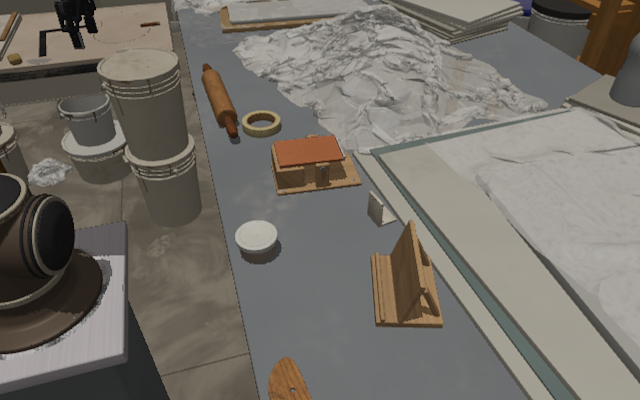

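Run:
```python
import cv2
a=cv2.imread("pics/top0.png")
cv2.imwrite("pics/top0a.png",cv2.resize(a[140:240,170:290],None,fx=6,fy=6,interpolation=cv2.INTER_CUBIC)[:600,:800])
cv2.imwrite("pics/top0b.png",cv2.resize(a[115:205,345:465],None,fx=6,fy=6,interpolation=cv2.INTER_CUBIC))
```

```text
(no output)
```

View pics/top0a.png

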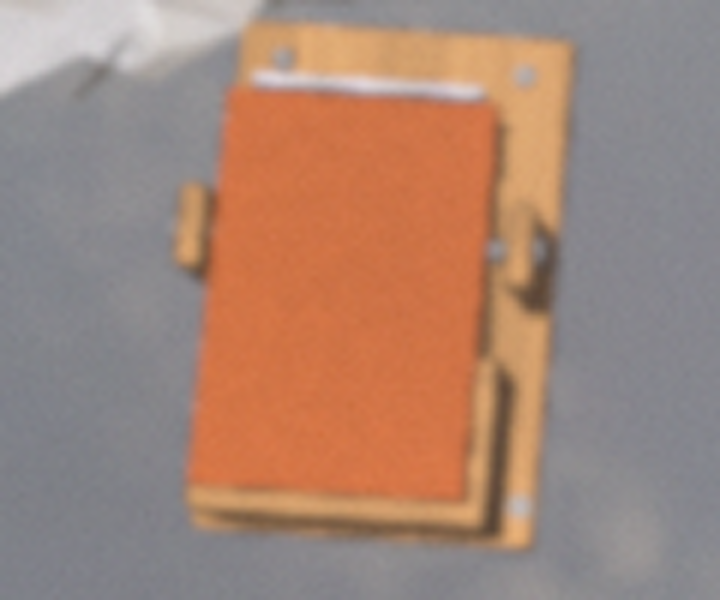

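View pics/top0b.png

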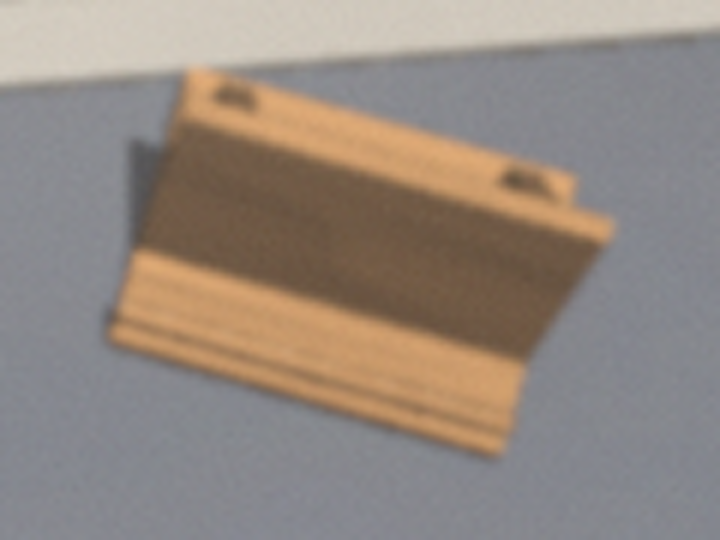

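Run:
```python
from h import *
c=np.array([[230,85],[495,100],[465,500],[190,488]])/6+[170,140]-0.4
W=np.array([px2w("top",u,v,70) for u,v in c]); print(W.round(1)); 
print(np.linalg.norm(np.diff(W[[0,1,2,3,0]],axis=0),axis=1))
a=(W[0]+W[1]-W[2]-W[3]); print("centre",W.mean(0),"yaw",np.arctan2(a[1],a[0]))
b=W[0]-W[1]+W[3]-W[2]; print("yaw from y",np.arctan2(-b[0],b[1]))
f=np.array([[140,250],[522,358]])/6+[345,115]-.4
F=np.array([px2w("top",u,v,14) for u,v in f]);print(F,np.linalg.norm(F[0]-F[1]),F.mean(0)); d=F[0]-F[1]; print(np.arctan2(-d[0],d[1]))
f=np.array([[120,318],[507,425]])/6+[345,115]-.4
F=np.array([px2w("top",u,v,22) for u,v in f]);print(F,np.linalg.norm(F[0]-F[1]),F.mean(0)); d=F[0]-F[1]; print(np.arctan2(-d[0],d[1]))
f=np.array([[188,122],[610,240]])/6+[345,115]-.4
F=np.array([px2w("top",u,v,107) for u,v in f]);print("paneltop front",F,np.linalg.norm(F[0]-F[1]),F.mean(0)); d=F[0]-F[1]; print(np.arctan2(-d[0],d[1]))
for o,z in (("cup_center",46),("tile_center",62)):
    r=recognise("top",o)[0]["rect"]; print(o,px2w("top",(r[0]+r[2])/2,(r[1]+r[3])/2,z))
```

```text
[[625.3 238.9  70. ]
 [617.4 146.8  70. ]
 [478.  158.   70. ]
 [484.7 251.5  70. ]]
[ 92.41648005 139.82279717  93.78683968 141.11576066]
centre [551.34086903 198.79218359  70.        ] yaw -0.0847366020044018
yaw from y -0.0786582333803656
[[ 624.34980709 -101.0550741    14.        ]
 [ 579.9548614  -239.17030004   14.        ]] 145.0749007843515 [ 602.15233425 -170.11268707   14.        ]
-0.3110033068377546
[[ 597.24013479  -91.7910463    22.        ]
 [ 553.8056712  -230.20242013   22.        ]] 145.0664021549964 [ 575.522903   -160.99673322   22.        ]
-0.3040751806462856
paneltop front [[ 645.38960968 -108.7351974   107.        ]
 [ 600.73081482 -248.1750052   107.        ]] 146.4167611969508 [ 623.06021225 -178.4551013   107.        ]
-0.30995049679236303
cup_center [395.29220118  -5.34096713  46.        ]
tile_center [642.30288919  11.69491382  62.        ]
```

```bash
cat >> h.py <<'E'
def plan(pos,R=None,step=45,ang=0.13):
    s=state(); p=np.array(s["ee_pos"]); R0=np.array(s["ee_rot"]); d=np.array(pos,float)-p
    rv=np.zeros(3)
    if R is not None: rv=cv2.Rodrigues(R0.T@np.array(R))[0].ravel()
    n=max(int(np.ceil(max(np.linalg.norm(d)/step,np.linalg.norm(rv)/ang))),1)
    print("t",round(s["time_s"],2),"pos",p.round(1),"d",d.round(1),"tool d mm",(R0.T@d).round(1),"rotvec",rv.round(4),"n",n)
    w=rv/n; dR=cv2.Rodrigues(w)[0]; Rc=R0.copy()
    for i in range(n):
        l=Rc.T@(d/n); print("  lin",(l/1000).round(4).tolist(),"rot",w.round(4).tolist()); Rc=Rc@dR
YS=-0.082; O=np.array([571.3,197.2,0]); SX=np.array([np.cos(YS),np.sin(YS),0]); SY=np.array([-np.sin(YS),np.cos(YS),0]); Z=np.array([0,0,1.])
E
python3 - <<'E'
from h import *
plan([612,194,244.5])
# overlay check
im=cv2.imread("pics/top0.png"); im2=cv2.imread("pics/side0.png")
def draw(n,im,o,yaw,pts):
    c,s=np.cos(yaw),np.sin(yaw)
    P=np.array([[o[0]+c*x-s*y,o[1]+s*x+c*y,z] for x,y,z in pts]); q=proj(n,P)
    cv2.polylines(im,[np.round(q*16).astype(int)],True,(0,255,0),1,cv2.LINE_AA,4)
L=(602.2,-170.1)
for n,i in(("top",im),("side",im2)):
    i=cv2.resize(i,None,fx=1,fy=1)
    draw(n,i,O,YS,[(-90,-47.5,70),(50,-47.5,70),(50,47.5,70),(-90,47.5,70)])
    draw(n,i,O,YS,[(-98,-62,0),(92,-62,0),(92,62,0),(-98,62,0)])
    draw(n,i,L,-.308,[(0,-75,14),(0,75,14),(24.9,75,107),(24.9,-75,107)])
    draw(n,i,L,-.308,[(-28,-75,22),(-28,75,22),(-21,75,22),(-21,-75,22)])
    if n=="top":
        x=np.hstack([cv2.resize(i[140:240,170:290],(400,333)),cv2.resize(i[115:215,345:465],(400,333))])
    else:
        x=np.hstack([cv2.resize(i[120:210,260:370],(400,333)),cv2.resize(i[210:330,340:460],(400,333))])
    cv2.imwrite(f"pics/ov_{n}.png",x)
E
```

```text
t 0.5 pos [126.2 509.6 245.3] d [ 485.8 -315.6   -0.8] tool d mm [-547.4 -189.5    0.8] rotvec [0. 0. 0.] n 13
  lin [-0.0421, -0.0146, 0.0001] rot [0.0, 0.0, 0.0]
  lin [-0.0421, -0.0146, 0.0001] rot [0.0, 0.0, 0.0]
  lin [-0.0421, -0.0146, 0.0001] rot [0.0, 0.0, 0.0]
  lin [-0.0421, -0.0146, 0.0001] rot [0.0, 0.0, 0.0]
  lin [-0.0421, -0.0146, 0.0001] rot [0.0, 0.0, 0.0]
  lin [-0.0421, -0.0146, 0.0001] rot [0.0, 0.0, 0.0]
  lin [-0.0421, -0.0146, 0.0001] rot [0.0, 0.0, 0.0]
  lin [-0.0421, -0.0146, 0.0001] rot [0.0, 0.0, 0.0]
  lin [-0.0421, -0.0146, 0.0001] rot [0.0, 0.0, 0.0]
  lin [-0.0421, -0.0146, 0.0001] rot [0.0, 0.0, 0.0]
  lin [-0.0421, -0.0146, 0.0001] rot [0.0, 0.0, 0.0]
  lin [-0.0421, -0.0146, 0.0001] rot [0.0, 0.0, 0.0]
  lin [-0.0421, -0.0146, 0.0001] rot [0.0, 0.0, 0.0]
```

View pics/ov_top.png

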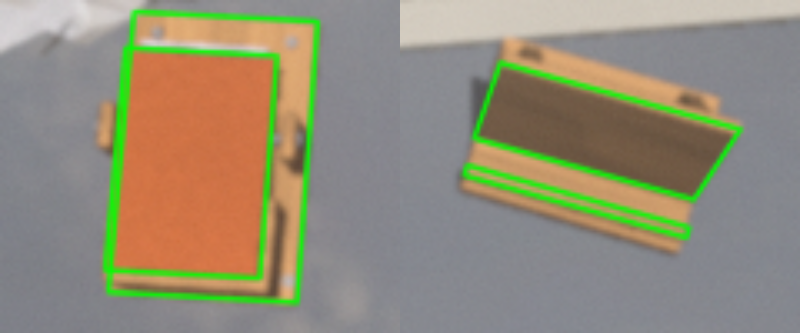

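View pics/ov_side.png

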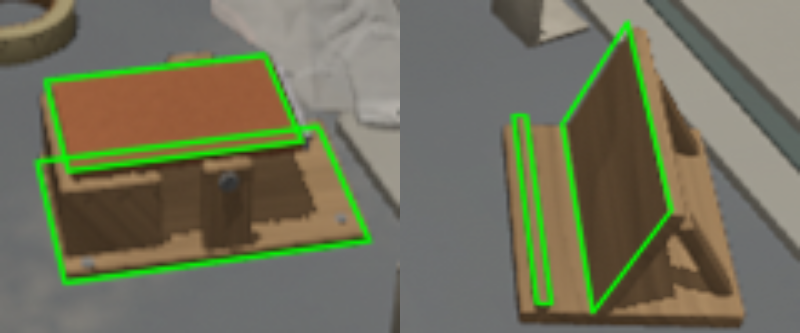

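>>> apply_moves(
  jaw=[-1,-1,-1,-1,-1],
  linear=[
    [-0.042,-0.0145,0],
    [-0.042,-0.0145,0],
    [-0.042,-0.0145,0],
    [-0.042,-0.0145,0],
    [-0.042,-0.0145,0],
  ],
  rotation=[
    [0,0,0],
    [0,0,0],
    [0,0,0],
    [0,0,0],
    [0,0,0],
  ],
)

```text
time_s: 1.0
ee_pos: [313.9, 387.6, 245.5]
ee_rot: [[-0.971, 0.24, 0.0], [0.24, 0.971, 0.0], [-0.0, 0.001, -1.0]]
wrist_force: [0.9, 0.0, -0.5]
finger_gap: 12.2
```

>>> apply_moves(
  jaw=[-1,-1,-1,-1,-1],
  linear=[
    [-0.042,-0.0145,0],
    [-0.042,-0.0145,0],
    [-0.042,-0.0145,0],
    [-0.042,-0.0145,0],
    [-0.042,-0.0145,0],
  ],
  rotation=[
    [0,0,0],
    [0,0,0],
    [0,0,0],
    [0,0,0],
    [0,0,0],
  ],
)

```text
time_s: 1.5
ee_pos: [500.5, 266.6, 245.4]
ee_rot: [[-0.971, 0.241, 0.0], [0.241, 0.971, 0.0], [-0.0, 0.0, -1.0]]
wrist_force: [0.1, -0.3, -0.6]
finger_gap: -0.1
```

Run:
```python
from h import *
R=np.column_stack([-SX,SY,-Z]); print(np.linalg.det(R))
plan(list((O+41*SX)[:2])+[150],R)
```

```text
0.9999999999999999
t 1.5 pos [500.5 266.6 245.4] d [111.7 -72.7 -95.4] tool d mm [-125.9  -43.8   95.4] rotvec [ 0.0003  0.0003 -0.1609] n 4
  lin [-0.0315, -0.0109, 0.0239] rot [0.0001, 0.0001, -0.0402]
  lin [-0.031, -0.0122, 0.0239] rot [0.0001, 0.0001, -0.0402]
  lin [-0.0305, -0.0134, 0.0239] rot [0.0001, 0.0001, -0.0402]
  lin [-0.0299, -0.0146, 0.0239] rot [0.0001, 0.0001, -0.0402]
```

>>> apply_moves(
  jaw=[-1,-1,-1,-1,-1],
  linear=[
    [-0.0315,-0.011,0.024],
    [-0.031,-0.012,0.024],
    [-0.0305,-0.0135,0.024],
    [-0.03,-0.0145,0.024],
    [0,0,0.03],
  ],
  rotation=[
    [0,0,-0.04],
    [0,0,-0.04],
    [0,0,-0.04],
    [0,0,-0.04],
    [0,0,0],
  ],
)

```text
time_s: 2.0
ee_pos: [614.2, 193.1, 118.4]
ee_rot: [[-0.996, 0.085, 0.003], [0.085, 0.996, -0.0], [-0.003, 0.0, -1.0]]
wrist_force: [0.5, 0.5, 0.1]
finger_gap: -0.3
```

Run:
```python
from h import *
snap("side","side1.png");snap("top","top1.png")
a=cv2.imread("pics/side1.png")[80:220,230:400];b=cv2.imread("pics/top1.png")[100:240,170:340]
cv2.imwrite("pics/c1.png",np.hstack([cv2.resize(a,(400,330),interpolation=2),cv2.resize(b,(400,330),interpolation=2)]))
plan(list((O+41*SX)[:2])+[88],np.column_stack([-SX,SY,-Z]))
```

```text
t 2.1 pos [609.  193.7 114.4] d [  3.2   0.2 -26.4] tool d mm [-3.3  0.5 26.3] rotvec [-0.003  -0.0075 -0.0024] n 1
  lin [-0.0033, 0.0005, 0.0263] rot [-0.003, -0.0075, -0.0024]
```

View pics/c1.png

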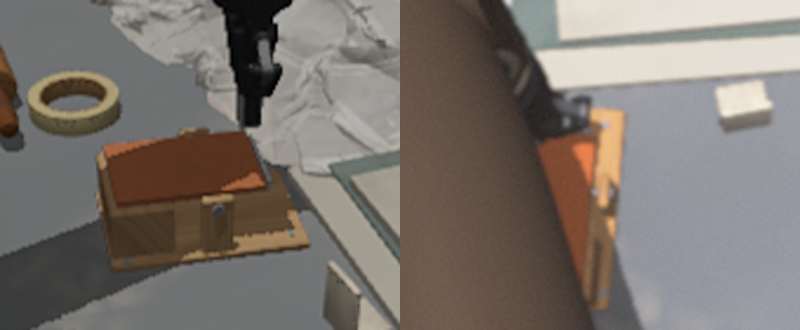

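>>> apply_moves(
  jaw=[-1,-1,-1,-1],
  linear=[
    [-0.003,0,0.014],
    [0,0,0.008],
    [0,0,0.006],
    [0,0,0.006],
  ],
  rotation=[
    [0,0,0],
    [0,0,0],
    [0,0,0],
    [0,0,0],
  ],
)

```text
time_s: 2.5
ee_pos: [613.9, 195.6, 85.8]
ee_rot: [[-0.997, 0.082, 0.001], [0.082, 0.997, 0.0], [-0.001, 0.0, -1.0]]
wrist_force: [-0.3, 0.4, -0.8]
finger_gap: 0.2
```

>>> apply_moves(
  jaw=[-1,-1,-1,-1,-1],
  linear=[
    [0,0,0.004],
    [0,0,0.004],
    [0.0005,0,0.004],
    [0.0005,0,0.004],
    [0.0005,0,0.004],
  ],
  rotation=[
    [0,0,0],
    [0,0,0],
    [0,0,0],
    [0,0,0],
    [0,0,0],
  ],
)

```text
time_s: 3.0
ee_pos: [614.2, 195.4, 66.2]
ee_rot: [[-0.997, 0.083, 0.004], [0.083, 0.997, 0.001], [-0.004, 0.001, -1.0]]
wrist_force: [4.9, -0.2, 3.1]
finger_gap: -0.1
```

Run:
```python
from h import *
snap("side","side2.png"); s=state(); print(s["ee_pos"],s["wrist_force"])
a=cv2.imread("pics/side2.png")[80:220,230:400]
cv2.imwrite("pics/c2.png",cv2.resize(a,(680,560),interpolation=2))
```

```text
[613.63792973 195.36173828  65.29840416] [6.70910605 0.3943563  2.33236501]
```

View pics/c2.png

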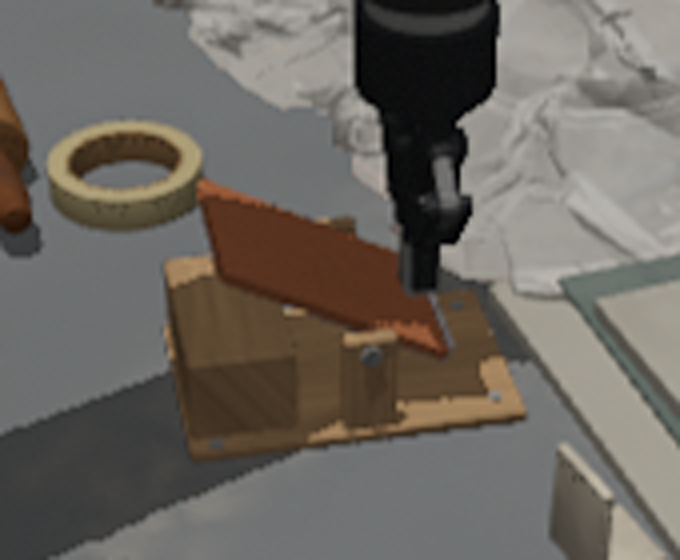

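>>> apply_moves(
  jaw=[-1,-1,-1,-1,-1],
  linear=[
    [0.001,0,0.003],
    [0.001,0,0.003],
    [0.001,0,0.003],
    [0.001,0,0.003],
    [0,0,0],
  ],
  rotation=[
    [0,0,0],
    [0,0,0],
    [0,0,0],
    [0,0,0],
    [0,0,0],
  ],
)

```text
time_s: 3.55
ee_pos: [608.0, 195.7, 52.7]
ee_rot: [[-0.997, 0.083, -0.001], [0.083, 0.997, 0.0], [0.001, 0.0, -1.0]]
wrist_force: [3.2, 1.4, -0.8]
finger_gap: -0.1
```

Run:
```python
from h import *
snap("side","side3.png"); s=state(); print(s["ee_pos"],s["wrist_force"])
a=cv2.imread("pics/side3.png")[80:220,230:400]
cv2.imwrite("pics/c3.png",cv2.resize(a,(680,560),interpolation=2))
```

```text
[607.98721017 195.58675618  52.78534448] [ 3.97239879  1.35162731 -0.19537184]
```

View pics/c3.png

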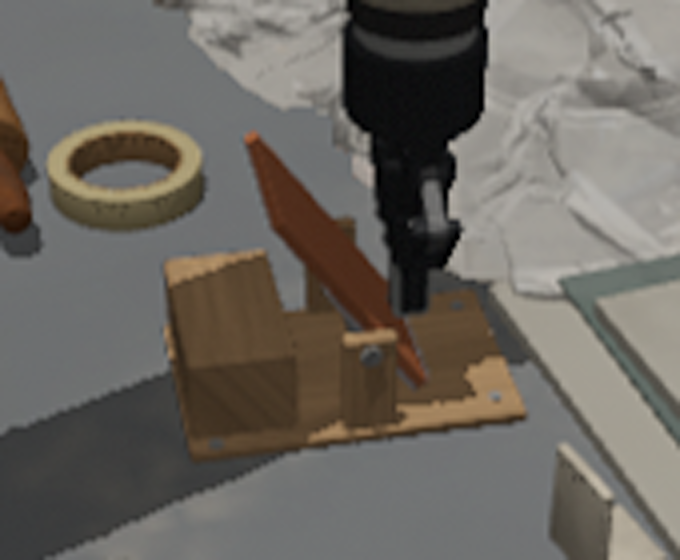

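>>> apply_moves(
  jaw=[-1,-1,-1,-1,-1],
  linear=[
    [-0.004,0,-0.01],
    [-0.005,0,-0.03],
    [-0.005,0,-0.045],
    [0,0,-0.045],
    [0,0,-0.045],
  ],
  rotation=[
    [0,0,0],
    [0,0,0],
    [0,0,0],
    [0,0,0],
    [0,0,0],
  ],
)

```text
time_s: 4.1
ee_pos: [621.1, 193.8, 229.9]
ee_rot: [[-0.997, 0.083, -0.003], [0.083, 0.997, -0.001], [0.003, -0.001, -1.0]]
wrist_force: [1.0, 0.6, 0.4]
finger_gap: -0.5
```

Run:
```python
from h import *
s=state(); print(np.round(s["qpos"],3),s["ee_pos"])
snap("side","side4.png"); snap("top","top4.png")
I=cv2.imread("pics/side4.png");T=cv2.imread("pics/top4.png")
def slab(th):
    d=np.cos(th)*SX-np.sin(th)*Z; n=np.sin(th)*SX+np.cos(th)*Z
    return [[O+60*Z+s_*d+y*SY+h*n for s_,y in((-90,-47.5),(50,-47.5),(50,47.5),(-90,47.5))] for h in(2,10)]
out=[]
for th in (0.9,1.0,1.1):
    i=cv2.resize(I[80:220,230:400],None,fx=2.4,fy=2.4,interpolation=2)
    for f in slab(th):
        q=(proj("side",np.array(f))+.5-[230,80])*2.4
        cv2.polylines(i,[np.round(q*16).astype(int)],True,(0,255,0),1,cv2.LINE_AA,4)
    out.append(i)
out.append(cv2.resize(I[80:220,230:400],None,fx=2.4,fy=2.4,interpolation=2))
o=np.vstack([np.hstack(out[:2]),np.hstack(out[2:])]); print(o.shape)
cv2.imwrite("pics/c4.png",cv2.resize(o,(728,600)) if o.shape[0]>600 else o)
cv2.imwrite("pics/c4t.png",cv2.resize(T[120:240,170:310],None,fx=4,fy=4,interpolation=2))
```

```text
[0.302 0.374 0.246 1.445 0.    0.385] [621.14971726 193.82823842 229.87177504]
(672, 816, 3)
```

View pics/c4.png

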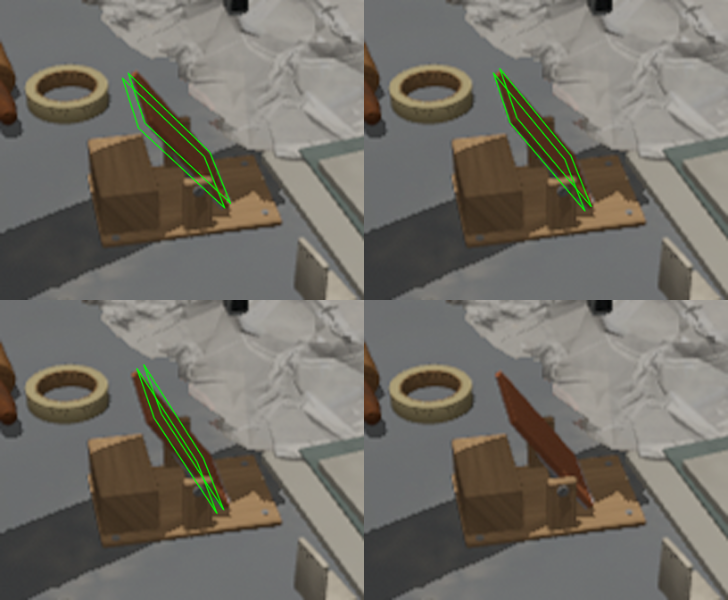

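View pics/c4t.png

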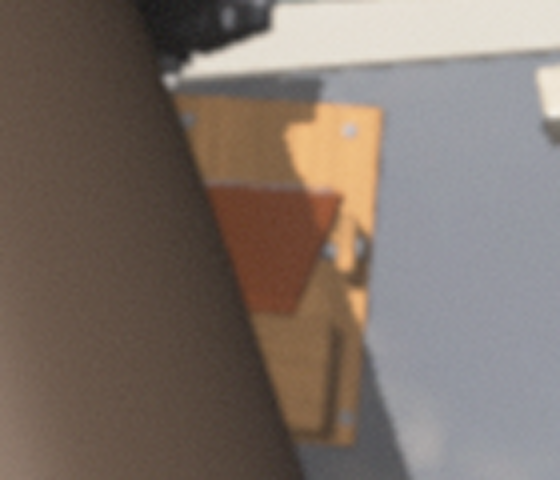

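```bash
cat >> h.py <<'E'
TH=0.98
def grip(s,th=TH,h=6):
    d=np.cos(th)*SX-np.sin(th)*Z; n=np.sin(th)*SX+np.cos(th)*Z
    return O+60*Z+s*d+h*n, np.column_stack([-SY,-n,d])
E
python3 - <<'E'
from h import *
th=TH
d=np.cos(th)*SX-np.sin(th)*Z; n=np.sin(th)*SX+np.cos(th)*Z
for h in(2,10): print(proj("top",np.array([O+60*Z-90*d-47.5*SY+h*n])), "seen",243.75,198)
plan(*grip(-180),step=40,ang=0.13)
E
```

```text
[[243.93577971 198.04675995]] seen 243.75 198
[[243.83685407 194.25678954]] seen 243.75 198
t 4.2 pos [623.6 194.7 235.9] d [-147.3   10.4  -23.1] tool d mm [147.8  -2.   21.9] rotvec [ 0.4589 -0.4542 -1.524 ] n 13
  lin [0.0114, -0.0002, 0.0017] rot [0.0353, -0.0349, -0.1172]
  lin [0.0114, 0.0012, 0.0013] rot [0.0353, -0.0349, -0.1172]
  lin [0.0112, 0.0026, 0.0008] rot [0.0353, -0.0349, -0.1172]
  lin [0.0108, 0.0039, 0.0003] rot [0.0353, -0.0349, -0.1172]
  lin [0.0103, 0.0051, -0.0002] rot [0.0353, -0.0349, -0.1172]
  lin [0.0096, 0.0063, -0.0008] rot [0.0353, -0.0349, -0.1172]
  lin [0.0088, 0.0073, -0.0013] rot [0.0353, -0.0349, -0.1172]
  lin [0.0078, 0.0082, -0.0019] rot [0.0353, -0.0349, -0.1172]
  lin [0.0067, 0.009, -0.0025] rot [0.0353, -0.0349, -0.1172]
  lin [0.0055, 0.0096, -0.003] rot [0.0353, -0.0349, -0.1172]
  lin [0.0042, 0.0101, -0.0035] rot [0.0353, -0.0349, -0.1172]
  lin [0.0029, 0.0104, -0.004] rot [0.0353, -0.0349, -0.1172]
  lin [0.0015, 0.0105, -0.0045] rot [0.0353, -0.0349, -0.1172]
```

>>> apply_moves(
  jaw=[-0.2,0.2,0.2,0.2,0.2],
  linear=[
    [0.0114,0,0.0015],
    [0.0114,0.001,0.0013],
    [0.0112,0.0026,0.0008],
    [0.0108,0.004,0.0003],
    [0.0103,0.005,0],
  ],
  rotation=[
    [0.035,-0.035,-0.117],
    [0.035,-0.035,-0.117],
    [0.035,-0.035,-0.117],
    [0.035,-0.035,-0.117],
    [0.035,-0.035,-0.117],
  ],
)

```text
time_s: 4.7
ee_pos: [564.3, 197.8, 219.2]
ee_rot: [[-0.861, -0.466, 0.202], [-0.496, 0.858, -0.133], [-0.112, -0.215, -0.97]]
wrist_force: [0.2, 0.6, 0.4]
finger_gap: 51.2
```

>>> apply_moves(
  jaw=[0.2,0.2,0.2,0.2,0.2],
  linear=[
    [0.0096,0.0063,-0.001],
    [0.009,0.007,-0.001],
    [0.008,0.008,-0.002],
    [0.007,0.009,-0.0025],
    [0.0055,0.0096,-0.003],
  ],
  rotation=[
    [0.035,-0.035,-0.117],
    [0.035,-0.035,-0.117],
    [0.035,-0.035,-0.117],
    [0.035,-0.035,-0.117],
    [0.035,-0.035,-0.117],
  ],
)

```text
time_s: 5.2
ee_pos: [507.2, 200.8, 210.8]
ee_rot: [[-0.421, -0.797, 0.433], [-0.903, 0.411, -0.121], [-0.081, -0.442, -0.893]]
wrist_force: [-0.6, 0.2, 0.1]
finger_gap: 51.1
```

>>> apply_moves(
  jaw=[0.2,0.2,0.2,0.2],
  linear=[
    [0.004,0.01,-0.0035],
    [0.003,0.0104,-0.004],
    [0.0015,0.0105,-0.0045],
    [0,0,0],
  ],
  rotation=[
    [0.035,-0.035,-0.117],
    [0.035,-0.035,-0.117],
    [0.035,-0.035,-0.117],
    [0,0,0],
  ],
)

```text
time_s: 5.6
ee_pos: [471.8, 202.4, 204.8]
ee_rot: [[-0.083, -0.834, 0.545], [-0.997, 0.068, -0.046], [0.002, -0.547, -0.837]]
wrist_force: [0.4, 0.7, 0.6]
finger_gap: 51.3
```

Run:
```python
from h import *
snap("side","side5.png"); snap("wrist","w5.png")
print(np.round(state()["qpos"],3),state()["finger_gap"])
plan(*grip(-130))
a=cv2.imread("pics/side5.png")[60:220,220:400]; b=cv2.imread("pics/w5.png")
cv2.imwrite("pics/c5.png",np.hstack([cv2.resize(a,(400,356),interpolation=2),cv2.resize(b,(400,356))]))
```

```text
[ 0.594 -0.249 -0.609  0.739 -0.351 -0.975] 51.366835684937435
t 5.7 pos [474.2 203.4 206.6] d [ 29.9  -0.7 -35.3] tool d mm [-1.9 -5.6 45.8] rotvec [ 0.0108 -0.0016 -0.0041] n 2
  lin [-0.0009, -0.0028, 0.0229] rot [0.0054, -0.0008, -0.0021]
  lin [-0.0009, -0.0027, 0.0229] rot [0.0054, -0.0008, -0.0021]
```

View pics/c5.png

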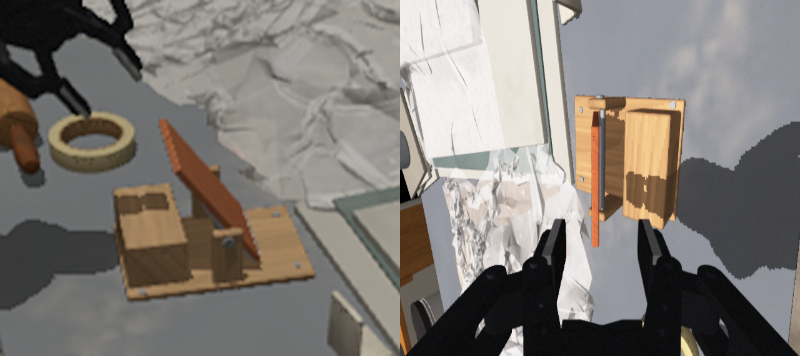

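>>> apply_moves(
  jaw=[0.2,0.2,0.2,0.2],
  linear=[
    [-0.001,-0.003,0.023],
    [-0.001,-0.0025,0.023],
    [0,0,0],
    [0,0,0],
  ],
  rotation=[
    [0.005,-0.001,-0.002],
    [0.005,-0.001,-0.002],
    [0,0,0],
    [0,0,0],
  ],
)

```text
time_s: 6.1
ee_pos: [505.0, 203.0, 170.9]
ee_rot: [[-0.082, -0.829, 0.554], [-0.997, 0.067, -0.046], [0.001, -0.556, -0.831]]
wrist_force: [0.0, 0.0, 0.8]
finger_gap: 51.1
```

Run:
```python
from h import *
snap("wrist","w6.png")
plan(*grip(-74),step=20)
p,R=grip(-74)
d=R[:,2]; n=-R[:,1]
b=cv2.imread("pics/w6.png")
for h in(2,10):
    q=proj("wrist",np.array([O+60*Z-90*d+y*SY+h*n for y in(-47.5,47.5)]));print(q)
    cv2.line(b,tuple(q[0].astype(int)),tuple(q[1].astype(int)),(0,255,0),1)
cv2.imwrite("pics/c6.png",b)
```

```text
t 6.15 pos [505.1 203.3 171.7] d [ 30.1  -3.2 -46.9] tool d mm [ 0.7  1.  55.8] rotvec [0.0006 0.0004 0.0009] n 3
  lin [0.0002, 0.0003, 0.0186] rot [0.0002, 0.0001, 0.0003]
  lin [0.0002, 0.0003, 0.0186] rot [0.0002, 0.0001, 0.0003]
  lin [0.0002, 0.0003, 0.0186] rot [0.0002, 0.0001, 0.0003]
[[336.31008403 148.25816383]
 [334.3424975  316.60270257]]
[[319.89452709 148.25063017]
 [320.18289754 316.602168  ]]
```

View pics/c6.png

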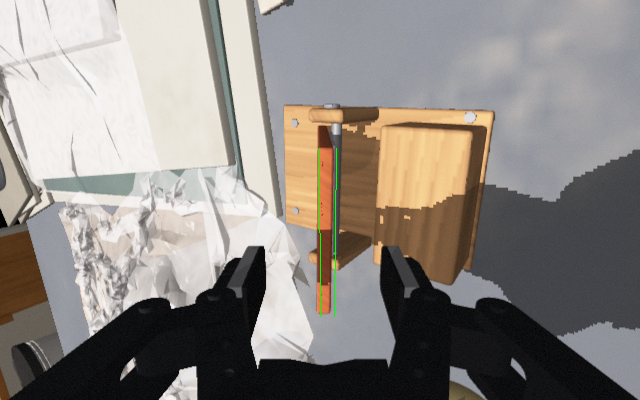

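>>> apply_moves(
  jaw=[0.2,0.2,0.2,0.2],
  linear=[
    [0,0,0.02],
    [0,0,0.02],
    [0,0,0.016],
    [0,0,0],
  ],
  rotation=[
    [0,0,0],
    [0,0,0],
    [0,0,0],
    [0,0,0],
  ],
)

```text
time_s: 6.55
ee_pos: [535.7, 200.5, 123.8]
ee_rot: [[-0.081, -0.829, 0.554], [-0.997, 0.066, -0.046], [0.001, -0.556, -0.831]]
wrist_force: [-1.1, -0.0, -0.1]
finger_gap: 51.0
```

>>> apply_moves(
  jaw=[-0.2,-0.5,-0.7,-1,-1],
  linear=[
    [0,0,0],
    [0,0,0],
    [0,0,0],
    [0,0,0],
    [0,0,0],
  ],
  rotation=[
    [0,0,0],
    [0,0,0],
    [0,0,0],
    [0,0,0],
    [0,0,0],
  ],
  force=40,
)

```text
time_s: 7.05
ee_pos: [536.0, 201.2, 126.0]
ee_rot: [[-0.079, -0.827, 0.557], [-0.997, 0.066, -0.044], [-0.001, -0.558, -0.83]]
wrist_force: [-5.1, -0.1, 6.0]
finger_gap: 7.2
```

Run:
```python
from h import *
snap("side","side7.png"); snap("wrist","w7.png")
s=state(); print(s["ee_pos"],s["wrist_force"],s["finger_gap"]); plan(*grip(-74))
a=cv2.imread("pics/side7.png")[60:220,220:400]; b=cv2.imread("pics/w7.png")
cv2.imwrite("pics/c7.png",np.hstack([cv2.resize(a,(400,356),interpolation=2),cv2.resize(b,(400,356))]))
```

```text
[536.01619314 201.19584334 125.95549351] [-4.93075022  0.8427665   6.18772458] 7.073968777146378
t 7.15 pos [536.  201.2 126. ] d [-0.8 -1.  -1.2] tool d mm [1.1 1.3 0.5] rotvec [-0.0016  0.0022  0.0015] n 1
  lin [0.0011, 0.0013, 0.0005] rot [-0.0016, 0.0022, 0.0015]
```

View pics/c7.png

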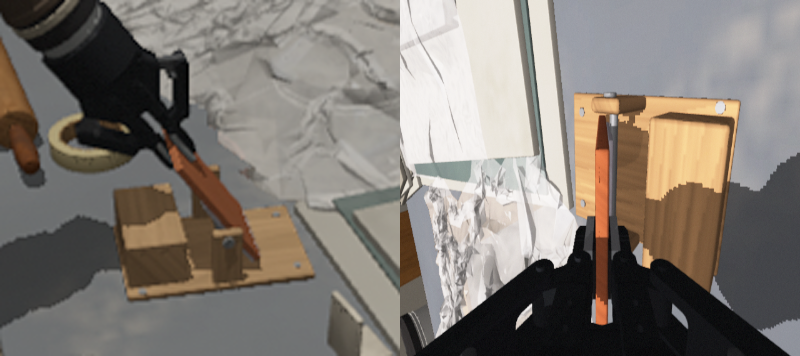

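>>> apply_moves(
  jaw=[-1,-1,-1,-1,-1],
  linear=[
    [0,0,-0.008],
    [0,0,-0.015],
    [0,0,-0.02],
    [0,0,-0.025],
    [0,0,-0.025],
  ],
  rotation=[
    [0,0,0],
    [0,0,0],
    [0,0,0],
    [0,0,0],
    [0,0,0],
  ],
  force=50,
)

```text
time_s: 7.65
ee_pos: [483.4, 204.6, 202.7]
ee_rot: [[-0.08, -0.828, 0.555], [-0.997, 0.066, -0.045], [0.001, -0.557, -0.831]]
wrist_force: [0.7, 0.1, -2.3]
finger_gap: 7.4
```

>>> apply_moves(
  jaw=[-1,-1,-1,-1,-1],
  linear=[
    [0,0,-0.025],
    [0,0,-0.025],
    [0,0,-0.02],
    [0,0,0],
    [0,0,0],
  ],
  rotation=[
    [0,0,0],
    [0,0,0],
    [0,0,0],
    [0,0,0],
    [0,0,0],
  ],
)

```text
time_s: 8.15
ee_pos: [445.0, 208.1, 259.7]
ee_rot: [[-0.079, -0.828, 0.555], [-0.997, 0.066, -0.044], [0.0, -0.557, -0.831]]
wrist_force: [-0.4, -0.3, -2.4]
finger_gap: 7.1
```

Run:
```python
from h import *
snap("side","side8.png"); snap("wrist","w8.png")
s=state(); print(s["ee_pos"],s["wrist_force"],s["finger_gap"],s["time_s"],np.round(s["qpos"],3))
a=cv2.imread("pics/side8.png")[20:220,180:400]; b=cv2.imread("pics/w8.png")
cv2.imwrite("pics/c8.png",np.hstack([cv2.resize(a,(400,364),interpolation=2),cv2.resize(b,(400,364))]))
```

```text
[445.01055641 207.67133912 258.43058503] [-0.61249462 -0.01977683 -1.84963477] 7.0728315840836675 8.25 [ 0.652 -0.306 -0.535  0.881 -0.381 -0.93 ]
```

View pics/c8.png

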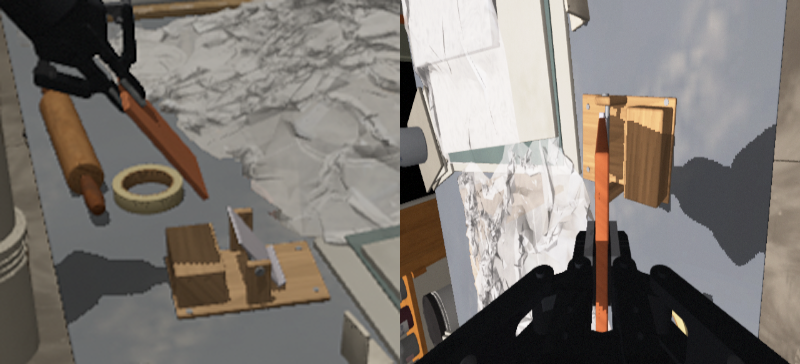

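```bash
cat >> h.py <<'E'
YR=-0.309; L=np.array([601,-170.4,14.]); RX=np.array([np.cos(YR),np.sin(YR),0]); RY=np.array([-np.sin(YR),np.cos(YR),0])
def place(up,gap=5,phi=0.262,LEN=124.5):
    th=np.pi/2+phi; d=np.cos(th)*RX-np.sin(th)*Z; n=np.sin(th)*RX+np.cos(th)*Z
    return L-gap*RX-4*n-d*LEN+1.1*RY+up*Z, np.column_stack([-RY,-n,d])
E
python3 - <<'E'
from h import *
plan(*place(125),step=32)
E
```

```text
t 8.25 pos [445.  207.7 258.4] d [ 178.6 -384.1    1.9] tool d mm [ 368.7 -174.2  114.9] rotvec [-0.8475  0.0369  0.2333] n 14
  lin [0.0263, -0.0124, 0.0082] rot [-0.0605, 0.0026, 0.0167]
  lin [0.0261, -0.0134, 0.0075] rot [-0.0605, 0.0026, 0.0167]
  lin [0.0258, -0.0142, 0.0067] rot [-0.0605, 0.0026, 0.0167]
  lin [0.0256, -0.015, 0.0059] rot [-0.0605, 0.0026, 0.0167]
  lin [0.0253, -0.0158, 0.005] rot [-0.0605, 0.0026, 0.0167]
  lin [0.025, -0.0165, 0.0041] rot [-0.0605, 0.0026, 0.0167]
  lin [0.0247, -0.0171, 0.0032] rot [-0.0605, 0.0026, 0.0167]
  lin [0.0244, -0.0177, 0.0022] rot [-0.0605, 0.0026, 0.0167]
  lin [0.0241, -0.0182, 0.0012] rot [-0.0605, 0.0026, 0.0167]
  lin [0.0238, -0.0186, 0.0001] rot [-0.0605, 0.0026, 0.0167]
  lin [0.0235, -0.019, -0.001] rot [-0.0605, 0.0026, 0.0167]
  lin [0.0232, -0.0193, -0.0021] rot [-0.0605, 0.0026, 0.0167]
  lin [0.0229, -0.0195, -0.0032] rot [-0.0605, 0.0026, 0.0167]
  lin [0.0226, -0.0197, -0.0043] rot [-0.0605, 0.0026, 0.0167]
```

>>> apply_moves(
  jaw=[-1,-1,-1,-1,-1],
  linear=[
    [0.026,-0.0125,0.008],
    [0.026,-0.0135,0.0075],
    [0.026,-0.014,0.0065],
    [0.0255,-0.015,0.006],
    [0.0255,-0.016,0.005],
  ],
  rotation=[
    [-0.0605,0.0025,0.0165],
    [-0.0605,0.0025,0.0165],
    [-0.0605,0.0025,0.0165],
    [-0.0605,0.0025,0.0165],
    [-0.0605,0.0025,0.0165],
  ],
)

```text
time_s: 8.75
ee_pos: [509.4, 69.4, 259.8]
ee_rot: [[-0.16, -0.947, 0.28], [-0.987, 0.16, -0.023], [-0.023, -0.28, -0.96]]
wrist_force: [-0.4, 0.3, -2.7]
finger_gap: 7.2
```

>>> apply_moves(
  jaw=[-1,-1,-1,-1,-1],
  linear=[
    [0.025,-0.0165,0.004],
    [0.0245,-0.017,0.003],
    [0.0245,-0.0175,0.002],
    [0.024,-0.018,0.001],
    [0.024,-0.0185,0],
  ],
  rotation=[
    [-0.0605,0.0025,0.0165],
    [-0.0605,0.0025,0.0165],
    [-0.0605,0.0025,0.0165],
    [-0.0605,0.0025,0.0165],
    [-0.0605,0.0025,0.0165],
  ],
)

```text
time_s: 9.25
ee_pos: [572.9, -67.6, 260.8]
ee_rot: [[-0.242, -0.97, -0.015], [-0.97, 0.241, 0.026], [-0.022, 0.021, -1.0]]
wrist_force: [0.1, 0.7, -1.6]
finger_gap: 7.2
```

>>> apply_moves(
  jaw=[-1,-1,-1,-1,-1],
  linear=[
    [0.0235,-0.019,-0.001],
    [0.023,-0.0195,-0.002],
    [0.023,-0.0195,-0.003],
    [0.0225,-0.0195,-0.0045],
    [0,0,0],
  ],
  rotation=[
    [-0.0605,0.0025,0.0165],
    [-0.0605,0.0025,0.0165],
    [-0.0605,0.0025,0.0165],
    [-0.0605,0.0025,0.0165],
    [0,0,0],
  ],
)

```text
time_s: 9.75
ee_pos: [626.6, -179.8, 253.2]
ee_rot: [[-0.306, -0.917, -0.255], [-0.952, 0.294, 0.084], [-0.002, 0.268, -0.963]]
wrist_force: [-0.4, 0.5, -3.6]
finger_gap: 7.1
```

Run:
```python
from h import *
snap("side","side9.png"); snap("wrist","w9.png")
s=state(); print(s["ee_pos"],s["wrist_force"],s["finger_gap"],s["time_s"],np.round(s["qpos"],3))
plan(*place(125))
p,R=np.array(s["ee_pos"]),np.array(s["ee_rot"])
a=cv2.imread("pics/side9.png"); b=cv2.imread("pics/w9.png")
for h in(-4,4):
    for n,i in(("side",a),("wrist",b)):
        q=proj(n,np.array([p+R@[x+1.1,h,z] for x,z in((-47.5,-15.5),(47.5,-15.5),(47.5,124.5),(-47.5,124.5))]))
        cv2.polylines(i,[np.round(q*16).astype(int)],True,(0,255,0),1,cv2.LINE_AA,4)
a=a[100:340,300:520]
cv2.imwrite("pics/c9.png",np.hstack([cv2.resize(a,(400,436),interpolation=2),cv2.resize(b,(400,436))]))
```

```text
[ 624.68724245 -176.54413638  258.24848682] [ 0.01492974  0.80375948 -1.57540881] 7.075771792051152 9.85 [-0.28   0.634  0.682  1.884  0.011 -1.544]
t 9.85 pos [ 624.7 -176.5  258.2] d [-1.1  0.1  2. ] tool d mm [ 0.2  1.5 -1.7] rotvec [0.0033 0.0029 0.0017] n 1
  lin [0.0002, 0.0015, -0.0017] rot [0.0033, 0.0029, 0.0017]
```

View pics/c9.png

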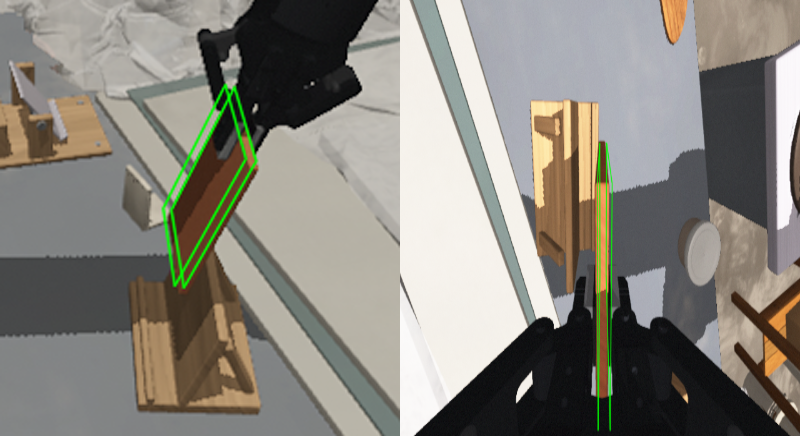

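Run:
```python
from h import *
outs=[]
for n,f,cr in(("side","side9.png",(225,330,350,460)),("wrist","w9.png",(80,285,90,220))):
    i=cv2.imread("pics/"+f)
    if n=="wrist": snap("wrist","w10.png"); i=cv2.imread("pics/w10.png")
    r0,r1,c0,c1=cr; k=4 if n=="side" else 2.9
    j=cv2.resize(i[r0:r1,c0:c1],None,fx=k,fy=k,interpolation=2)
    for pts in ([(0,-75,0),(0,75,0),(24.9,75,93),(24.9,-75,93)],[(0,-75,0),(0,75,0),(-21,75,0),(-21,-75,0)],[(-28,-75,8),(-28,75,8),(-21,75,8),(-21,-75,8)]):
        q=(proj(n,np.array([L+x*RX+y*RY+z*Z for x,y,z in pts]))+.5-[c0,r0])*k
        cv2.polylines(j,[np.round(q*16).astype(int)],True,(0,255,0),1,cv2.LINE_AA,4)
    outs.append(j); print(j.shape)
h=min(o.shape[0] for o in outs)
cv2.imwrite("pics/c10.png",outs[0]);cv2.imwrite("pics/c10w.png",outs[1])
```

```text
(420, 440, 3)
(594, 377, 3)
```

View pics/c10.png

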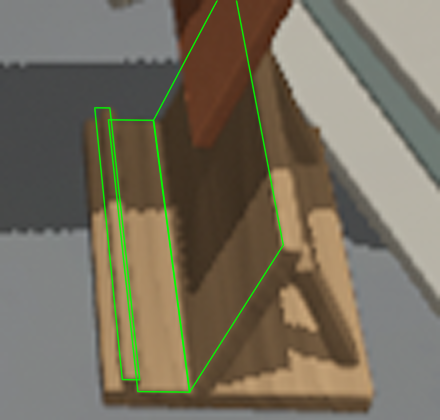

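View pics/c10w.png

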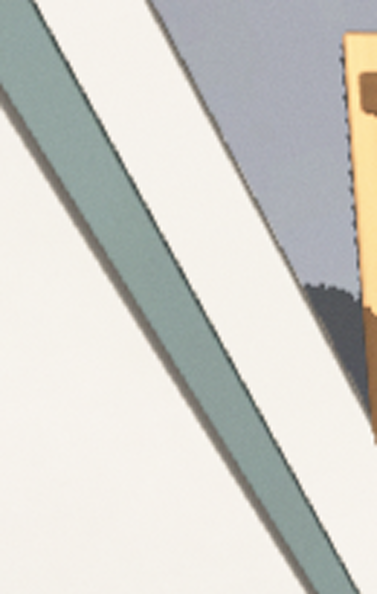

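Run:
```python
from h import *
for n,f,cr,k in(("side","side9.png",(225,330,350,460),4),("wrist","w10.png",(80,285,200,345),2.9)):
    i=cv2.imread("pics/"+f)
    r0,r1,c0,c1=cr
    j=cv2.resize(i[r0:r1,c0:c1],None,fx=k,fy=k,interpolation=2); j0=j.copy()
    for pts,c in (([(0,-75,0),(0,75,0),(24.9,75,93),(24.9,-75,93)],(0,255,0)),([(-28,-75,8),(-28,75,8),(-21,75,8),(-21,-75,8)],(255,255,0)),([(-28,-75,8),(-28,75,8),(-28,75,-14),(-28,-75,-14)],(255,0,255))):
        q=(proj(n,np.array([L+x*RX+y*RY+z*Z for x,y,z in pts]))+.5-[c0,r0])*k
        cv2.polylines(j,[np.round(q*16).astype(int)],True,c,1,cv2.LINE_AA,4)
    o=np.hstack([j,j0]); s=min(1,600/o.shape[0],800/o.shape[1]); cv2.imwrite(f"pics/c11{n}.png",cv2.resize(o,None,fx=s,fy=s))
```

```text
(no output)
```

View pics/c11side.png

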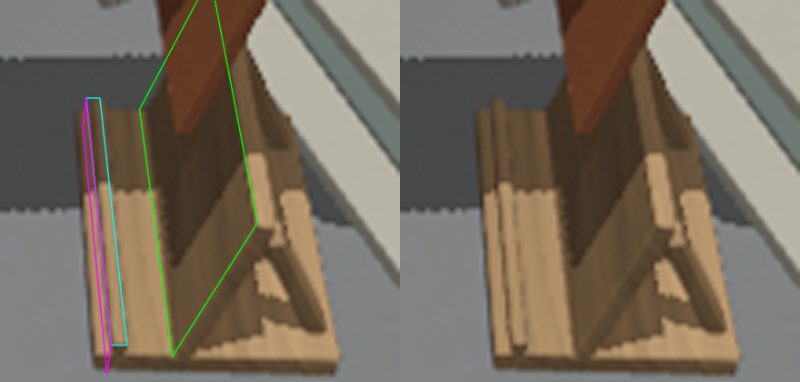

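View pics/c11wrist.png

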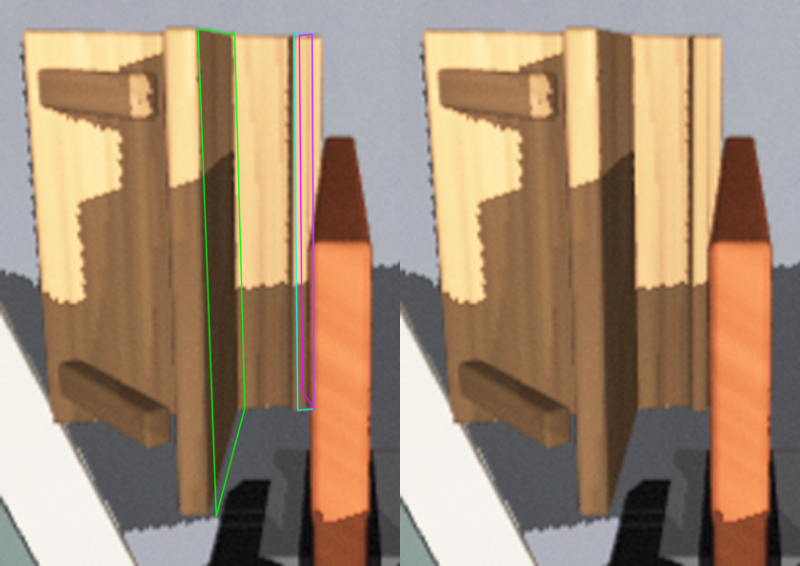

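Run:
```python
from h import *
plan(*place(8),step=30)
```

```text
t 9.9 pos [ 623.9 -175.5  260.6] d [  -0.3   -0.9 -117.4] tool d mm [  1.4 -30.4 113.3] rotvec [0.0005 0.0028 0.0027] n 4
  lin [0.0003, -0.0076, 0.0283] rot [0.0001, 0.0007, 0.0007]
  lin [0.0003, -0.0076, 0.0283] rot [0.0001, 0.0007, 0.0007]
  lin [0.0003, -0.0076, 0.0283] rot [0.0001, 0.0007, 0.0007]
  lin [0.0003, -0.0076, 0.0283] rot [0.0001, 0.0007, 0.0007]
```

>>> apply_moves(
  jaw=[-1,-1,-1,-1,-1],
  linear=[
    [0,-0.0075,0.028],
    [0,-0.0075,0.028],
    [0,-0.0075,0.028],
    [0,-0.004,0.014],
    [0,0,0],
  ],
  rotation=[
    [0,0,0],
    [0,0,0],
    [0,0,0],
    [0,0,0],
    [0,0,0],
  ],
)

```text
time_s: 10.4
ee_pos: [622.3, -173.4, 161.1]
ee_rot: [[-0.3, -0.922, -0.245], [-0.954, 0.289, 0.081], [-0.003, 0.258, -0.966]]
wrist_force: [-0.6, -0.2, -1.6]
finger_gap: 7.5
```

>>> apply_moves(
  jaw=[-1,-1],
  linear=[
    [0,0,0],
    [0,0,0],
  ],
  rotation=[
    [0,0,0],
    [0,0,0],
  ],
)

```text
time_s: 10.6
ee_pos: [624.4, -174.6, 163.8]
ee_rot: [[-0.301, -0.923, -0.241], [-0.954, 0.29, 0.08], [-0.003, 0.254, -0.967]]
wrist_force: [0.1, 0.5, -1.9]
finger_gap: 7.2
```

Run:
```python
from h import *
snap("side","side12.png"); snap("wrist","w12.png")
plan(*place(0),step=6)
a=cv2.imread("pics/side12.png")[200:340,340:460]; b=cv2.imread("pics/w12.png")[60:320,180:440]
cv2.imwrite("pics/c12.png",np.hstack([cv2.resize(a,(400,466),interpolation=2),cv2.resize(b,(400,466))]))
```

```text
t 10.7 pos [ 624.6 -174.8  163.1] d [ -1.   -1.6 -27.8] tool d mm [ 1.9 -6.7 27. ] rotvec [-0.0048  0.0025  0.0036] n 5
  lin [0.0004, -0.0013, 0.0054] rot [-0.001, 0.0005, 0.0007]
  lin [0.0004, -0.0013, 0.0054] rot [-0.001, 0.0005, 0.0007]
  lin [0.0004, -0.0013, 0.0054] rot [-0.001, 0.0005, 0.0007]
  lin [0.0004, -0.0013, 0.0054] rot [-0.001, 0.0005, 0.0007]
  lin [0.0004, -0.0014, 0.0054] rot [-0.001, 0.0005, 0.0007]
```

View pics/c12.png

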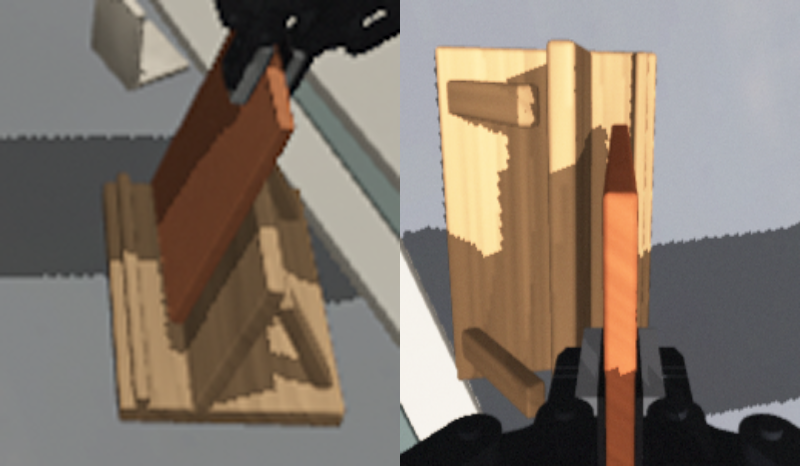

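>>> apply_moves(
  jaw=[-1,-1,-1,-1,-1],
  linear=[
    [0.0005,-0.0015,0.007],
    [0.0005,-0.0015,0.007],
    [0.0005,-0.0015,0.005],
    [0,-0.001,0.003],
    [0,0,0],
  ],
  rotation=[
    [-0.0015,0.001,0.001],
    [-0.0015,0.001,0.001],
    [-0.0015,0,0.001],
    [0,0,0],
    [0,0,0],
  ],
)

```text
time_s: 11.2
ee_pos: [623.1, -176.2, 137.7]
ee_rot: [[-0.304, -0.919, -0.25], [-0.953, 0.293, 0.08], [-0.0, 0.263, -0.965]]
wrist_force: [0.2, -0.1, -1.8]
finger_gap: 7.7
```

>>> apply_moves(
  jaw=[-1,-1,-1],
  linear=[
    [0,0,0],
    [0,-0.0005,0.002],
    [0,0,0],
  ],
  rotation=[
    [0,0,0],
    [0,0,0],
    [0,0,0],
  ],
)

```text
time_s: 11.5
ee_pos: [623.5, -176.3, 137.1]
ee_rot: [[-0.304, -0.92, -0.248], [-0.953, 0.293, 0.08], [-0.001, 0.261, -0.965]]
wrist_force: [-0.5, -0.5, -0.5]
finger_gap: 7.0
```

Run:
```python
from h import *
snap("side","side13.png"); s=state(); print(s["wrist_force"])
plan(*place(0),step=6)
a=cv2.imread("pics/side13.png")[200:340,340:460]
cv2.imwrite("pics/c13.png",cv2.resize(a,(510,595),interpolation=2))
```

```text
[ 0.94606083 -0.52602467 -0.60018069]
t 11.55 pos [ 623.5 -176.2  137.1] d [ 0.1 -0.2 -1.8] tool d mm [ 0.2 -0.6  1.7] rotvec [0.0017 0.0005 0.0003] n 1
  lin [0.0002, -0.0006, 0.0017] rot [0.0017, 0.0005, 0.0003]
```

View pics/c13.png

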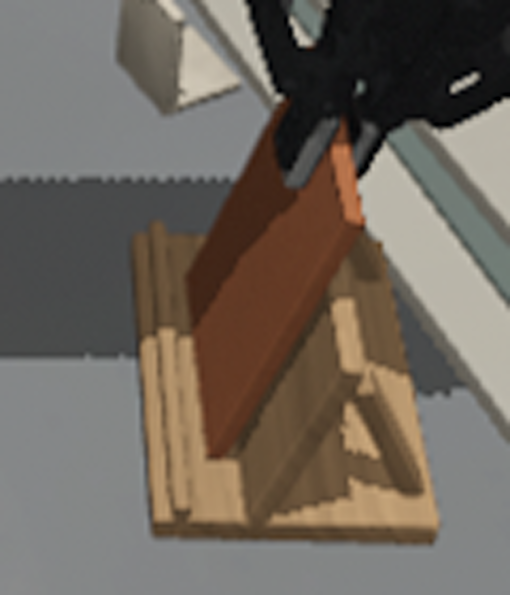

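>>> apply_moves(
  jaw=[-1,-1,-1],
  linear=[
    [0,-0.0005,0.0015],
    [0,0,0],
    [0,0,0],
  ],
  rotation=[
    [0,0,0],
    [0,0,0],
    [0,0,0],
  ],
)

```text
time_s: 11.85
ee_pos: [623.7, -176.5, 136.8]
ee_rot: [[-0.304, -0.92, -0.247], [-0.953, 0.293, 0.079], [-0.0, 0.259, -0.966]]
wrist_force: [-0.2, -1.5, 7.6]
finger_gap: 7.3
```

>>> apply_moves(
  jaw=[-1,-1,-1,-1],
  linear=[
    [0,-0.0015,-0.0008],
    [0,-0.0015,-0.0005],
    [0,-0.0015,-0.0005],
    [0,0,0],
  ],
  rotation=[
    [0,0,0],
    [0,0,0],
    [0,0,0],
    [0,0,0],
  ],
)

```text
time_s: 12.25
ee_pos: [627.1, -177.4, 136.4]
ee_rot: [[-0.304, -0.919, -0.251], [-0.953, 0.293, 0.081], [-0.001, 0.263, -0.965]]
wrist_force: [-3.8, 1.2, 7.5]
finger_gap: 7.1
```

Run:
```python
from h import *
snap("side","side14.png"); s=state(); print(s["wrist_force"],s["ft_torque"])
plan(*place(0,gap=0),step=6)
a=cv2.imread("pics/side14.png")[200:340,340:460]
cv2.imwrite("pics/c14.png",cv2.resize(a,(510,595),interpolation=2))
```

```text
[-3.16331425  0.30090029  7.14734745] [0.39653907 1.37773753 0.08958075]
t 12.3 pos [ 627.1 -177.4  136.4] d [ 1.2 -0.6 -1.1] tool d mm [ 0.2 -1.6  0.7] rotvec [0.0042 0.0006 0.0005] n 1
  lin [0.0002, -0.0016, 0.0007] rot [0.0042, 0.0006, 0.0005]
```

View pics/c14.png

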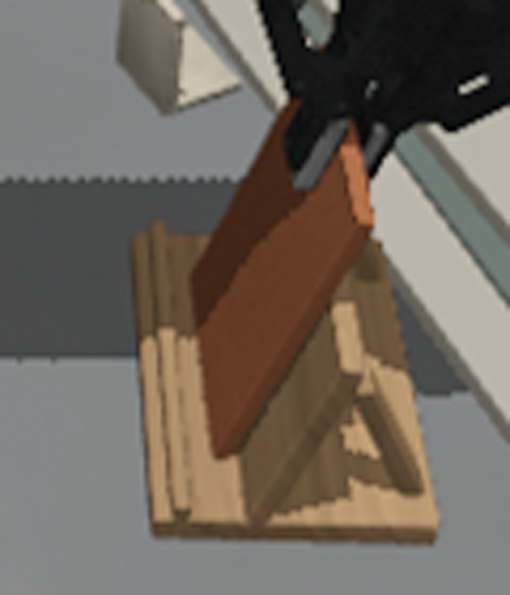

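>>> apply_moves(
  jaw=[-0.75,-0.65,-0.5,-0.4,-0.4],
  linear=[
    [0,0,0],
    [0,0,0],
    [0,0,0],
    [0,0,0],
    [0,0,0],
  ],
  rotation=[
    [0,0,0],
    [0,0,0],
    [0,0,0],
    [0,0,0],
    [0,0,0],
  ],
)

```text
time_s: 12.8
ee_pos: [628.0, -177.6, 135.3]
ee_rot: [[-0.304, -0.92, -0.249], [-0.953, 0.293, 0.08], [-0.001, 0.262, -0.965]]
wrist_force: [-0.7, 0.1, 0.3]
finger_gap: 25.4
```

Run:
```python
from h import *
snap("side","side15.png"); snap("wrist","w15.png"); s=state(); print(s["wrist_force"],s["finger_gap"])
a=cv2.imread("pics/side15.png")[200:340,340:460]; b=cv2.imread("pics/w15.png")[60:320,180:440]
cv2.imwrite("pics/c15.png",np.hstack([cv2.resize(a,(400,466),interpolation=2),cv2.resize(b,(400,466))]))
```

```text
[0.02621475 0.3161608  0.48610306] 25.83942976876178
```

View pics/c15.png

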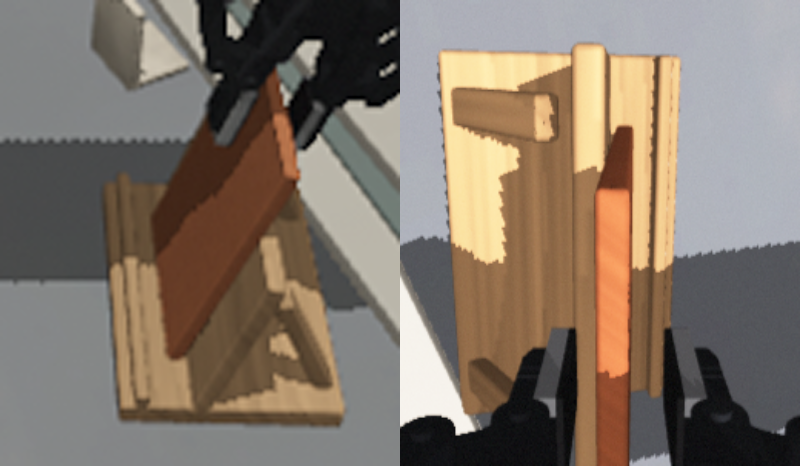

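>>> apply_moves(
  jaw=[-0.4,-0.4,-0.4,-0.4,-0.4],
  linear=[
    [0,0,-0.01],
    [0,0,-0.02],
    [0,0,-0.03],
    [0,0,-0.035],
    [0,0,-0.035],
  ],
  rotation=[
    [0,0,0],
    [0,0,0],
    [0,0,0],
    [0,0,0],
    [0,0,0],
  ],
)

```text
time_s: 13.4
ee_pos: [660.1, -188.0, 263.4]
ee_rot: [[-0.304, -0.92, -0.248], [-0.953, 0.293, 0.08], [-0.001, 0.26, -0.965]]
wrist_force: [0.6, 0.3, 0.1]
finger_gap: 25.9
```

>>> apply_moves(
  jaw=[-0.4,-0.4,-0.4,-0.4,-0.4],
  linear=[
    [0,0,-0.01],
    [0,0,0],
    [0,0,0],
    [0,0,0],
    [0,0,0],
  ],
  rotation=[
    [0,0,0],
    [0,0,0],
    [0,0,0],
    [0,0,0],
    [0,0,0],
  ],
)

```text
time_s: 13.9
ee_pos: [661.4, -188.4, 269.4]
ee_rot: [[-0.304, -0.919, -0.251], [-0.953, 0.293, 0.081], [-0.001, 0.264, -0.965]]
wrist_force: [0.4, -1.0, 0.4]
finger_gap: 25.5
```

Run:
```python
from h import *
snap("side","side16.png"); snap("wrist","w16.png"); s=state(); print(s["wrist_force"],s["finger_gap"],s["ee_pos"])
a=cv2.imread("pics/side16.png"); b=cv2.imread("pics/w16.png")
for phi,gap,c in((0.262,0,(0,255,0)),(0.30,3,(255,255,0))):
    p,R=place(0,gap=gap,phi=phi)
    for h in(-4,4):
        for n,i in(("side",a),("wrist",b)):
            q=proj(n,np.array([p+R@[x+1.1,h,z] for x,z in((-47.5,-15.5),(47.5,-15.5),(47.5,124.5),(-47.5,124.5))]))
            cv2.polylines(i,[np.round(q*16).astype(int)],True,c,1,cv2.LINE_AA,4)
a0=cv2.imread("pics/side16.png")[200:340,340:460]
b=b[60:320,180:440]
cv2.imwrite("pics/c16.png",np.hstack([cv2.resize(a0,(400,466),interpolation=2),cv2.resize(b,(400,466))]))
cv2.imwrite("pics/c16s.png",cv2.resize(a[200:340,340:460],(510,595),interpolation=2))
```

```text
[-0.58110734 -0.23414956 -0.97577444] 25.841907796777562 [ 661.66328201 -188.50563066  269.74900701]
```

View pics/c16.png

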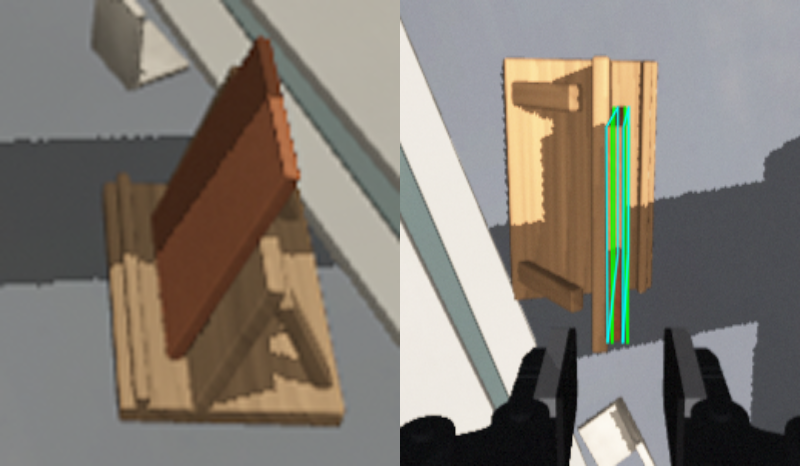

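View pics/c16s.png

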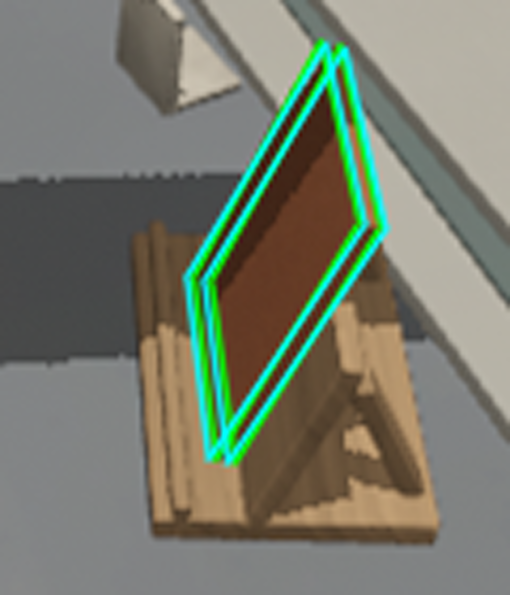

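Run:
```python
from h import *
print([ (o,recognise("side",o)[0]["p"]) for o in("cup_center","tile_center")], state()["time_s"])
i=camera("side").astype(int); a=cv2.imread("pics/side16.png")[:,:,::-1].astype(int); print(abs(i-a)[200:340,340:460].mean())
print(close_job())
```

```text
[('cup_center', 0.7), ('tile_center', 0.7)] 14.1
0.3898214285714286
the job is handed in; nothing more can be done
None
```

The slab is standing on its short edge on the ledge, leaning back against the panel and released. I handed the job in at about 14 s; the system gave no verdict.

- **Tipping:** I pressed the slab's far end down about 30 mm with the fingers shut. The rocker stayed at about 0.98 rad, measured by overlaying a model on the side image and agreeing with the top image.
- **Lifting:** I pinched the raised end across its thickness (7 mm measured opening, 40–50 N grip) and pulled it clear of the stand along its own slope.
- **Placing:** I lowered it in front of the panel until it touched the ledge (about 7.6 N upward at the wrist). Then I slid it about 4 mm towards the panel, opened the fingers and backed off.

**Last checks:**
- **Slab position:** In the side and wrist images the slab matches a model leaning 15 to 17 degrees and centred on the ledge to within a few mm.
- **At rest:** Two successive side pictures showed no change around the slab.
- **Gripper:** The gripper is clear, and the wrist force was near zero.
- **Cup and tile:** I saw no sign that either moved. The networks still found both in the side view, but I did not measure their final positions against the start.
- **Disagreement:** One early estimate of the rest's position, from the panel's top edge, differed by about 3 mm from the one at its foot. I used a value in between, and the wrist image later agreed with it.

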